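# Push the refill carton home in its glued-up bay

### The job

Push the refill carton down the lane between the two low guide strips until it stands straight and fully home against the end stop. The strips have only just been glued down, so line the carton up first and let neither the carton nor the hand touch either of them. Push gently with the fingers, without pinching or lifting the carton, leave the bottles, jar, cup and mirror where they stand, and finish with the hand clear.

Things in the scene. Friction and masses are not known exactly. Their poses are not given: they have to be found in the camera images.
- carton: Closed cardboard carton, paper band, 80 mm long (its x), 56 wide (its y), 60 tall, 0.11 to 0.22 kg, loose. Origin at the centre of its underside, z up. Starts on the lane's open apron, up to 25 mm off the centreline and 0.2 rad askew, its +x end towards the mouth, its origin 80 to 125 mm before it. Slides on the mat with friction of roughly 0.5 to 0.7.
- lane: Fixed grey mat, 370 x 170 mm, top at z = 4 mm. Origin: underside, on the centreline at the lane's mouth; +x down the lane, +y left. Mat: x -200 to 170, y -85 to 85 mm; x below 0 is open apron. Strips: x 0 to 150 mm, the lane between them y -38 to 38 mm (carton centred: 10 mm free each side). Stop's near face x = 150 mm: carton home when its origin is at x = 110 mm.
- rail_left: Left guide strip, white, 150 mm long, 8 mm thick, fixed on the mat, its top 18 mm above the work surface (14 mm above the mat), so fingers kept more than 18 mm above the work surface pass over it. Origin at the middle of its length and thickness, on the mat, at lane x = 75, y = +42 mm. Must not be touched.
- rail_right: Right guide strip, as the left, at lane x = 75, y = -42 mm. Must not be touched.
- stop: White end stop across the end of the lane, fixed and rigid, 100 mm wide, 10 mm thick, its top 40 mm above the work surface. Origin on the mat at the middle of its thickness, at lane x = 155, y = 0 mm. The carton may touch it.
- drops0: Upright white eyedrop bottle, 26 mm across, 62 mm tall, loose in a slot of the dark bottle tray beside the lane; origin at the centre of its base. Bystander.
- drops1: A second such bottle in the tray. Bystander.
- drops2: A third such bottle in the tray. Bystander.
- jar: Frosted-glass jar with metal screw top, 60 mm across, 55 mm tall, standing loose to the right of the lane's open apron (looking down the lane); origin at the centre of its base. Bystander.
- cup: Small empty pill cup, 42 mm across, 35 mm tall, loose, to the left of the lane; origin at the centre of its base. Bystander.
- mirror: Round swivel mirror on a foot 80 mm across, 150 mm tall and about 105 mm wide, loose, beyond the end stop; origin at the centre of its base. Bystander.
Mind the look-alikes: they are no part of the job. What is shaped like the carton but blue or yellow is not meant.

How it is judged (in metres and radians):
On the way:
1. the front of the carton is at least 20 mm into the lane, on the mat and within 10 mm of the centreline (x of carton in the frame of lane between -0.02 and 0.1 m and y of carton in the frame of lane between -0.01 and 0.01 m and z of carton in the frame of lane below 0.012 m), for 0.1 s.
At the end, for the whole second after the job is handed in: The carton stands upright (within 0.05 rad) and at rest on the mat in the lane, its front within 8 mm of the end stop, its centre within 10 mm of the centreline and straight within 0.1 rad (x of carton in the frame of lane between 0.102 and 0.115 m and y of carton in the frame of lane between -0.01 and 0.01 m and z of carton in the frame of lane below 0.008 m and angle between the x axis of carton and the x axis of lane, either way round below 0.1 rad and angle between carton's own z axis and vertical below 0.05 rad and linear speed of carton below 0.01 m/s); the robot touches nothing.
It fails at once if anything (carton or robot) touches a guide strip with more than 0.2 N (contact force between anything else and rail_left above 0.2 N or contact force between anything else and rail_right above 0.2 N).
It fails at once if the carton is lifted more than 12 mm or tipped more than 0.2 rad (z of carton in the frame of lane above 0.016 m or angle between carton's own z axis and vertical above 0.2 rad).
It fails at once if the carton is taken between the fingers (x of the grasp point in the frame of carton between -0.036 and 0.036 m and y of the grasp point in the frame of carton between -0.024 and 0.024 m and z of the grasp point in the frame of carton below 0.06 m).
It fails at once if the fingers press on the carton with more than 30 N (contact force between the fingers and carton above 30 N).
It fails at once if a bottle, the jar, the cup or the mirror is moved more than 15 mm or tipped more than 0.4 rad (distance of any of drops0, drops1, drops2, jar, cup, mirror from where it was at the start of the episode above 0.015 m or angle between any of drops0, drops1, drops2, jar, cup, mirror's own z axis and vertical above 0.4 rad).
It also fails if it takes over 58 s, if anything falls off the work surface, if the arm or the gripper's body presses on something with over 40 N, if the wrist force passes 120 N, or if a joint passes its speed limit or range.

### The arm

A 6-joint arm with a two-finger parallel gripper is mounted at the origin on the work surface. World frame = base frame: x ahead of the robot, y to its left, z up, the work surface at z = 0. Lengths are in mm, angles in degrees, forces in N, time in s.
With the tool pointing down it reaches from about 300 to 850 mm from the base axis. Payload 4.2 kg.
Tool frame: the origin (TCP) lies between the finger pads; the fingertips stand 19 mm ahead of it and the grasp point (between the pads) is the TCP (env.tips_ahead is the distance from the TCP to the fingertips, in mm); z points along the fingers, y is the direction in which the jaws open and shut (so a half turn about z gives the same grasp; the last joint's range is limited). The gripper opens to 91 mm and grips with 3 to 60 N. Pads are 32 mm wide; open, the fingers measure 118 mm over their backs; the gripper's body (76 mm by 178 mm) begins 60 mm behind the grasp point.
Start: joints at [66.062, 18.312, 89.639, -0, 72.044, -1.146], TCP at [222.753, 530.115, 232.976] pointing down, gripper open.
Joint ranges: [-177.97, 177.97], [-48.28, 115.42], [12.27, 149.76], [-77.06, 257.06], [2.81, 150.46], [-146.56, 146.56]. Speed limits (degrees/s): [147.25, 147.25, 180, 180, 180, 180].

### API

Orientations are given as [roll, pitch, yaw] about the fixed x, y, z axes, in that order (R = Rz(yaw) Ry(pitch) Rx(roll)).
In Python, from workcell import telemetry, viewer, job_done, env gives the robot as it stands. The module is installed in compiled form; this text tells all that it offers.
- The arm moves only by the shell command python3 -m jog 'ROWS' [FORCE]. ROWS is JSON, a list of rows, each a list of 3 entries, a list of its own where there are three numbers: the shift along the tool's x, y, z in cm, then the turn about the tool's z in degrees, then the opening, from 0 (shut) to 1 (fully open). A call has 1 to 10 rows; each row shifts and turns the pose as measured when the row begins, along the tool's axes as they then stand; what a row does not reach is not made up. A row lasts 1/8 s, in which the tool goes at most 62.5 mm and 10.7 degrees, less where a joint would pass 70% of its speed; a pose out of reach is approached as far as the arm can. A call is refused whole if a number of a shift passes 6.25 or a number of a turn 10.7, either way. A call with a gripper value outside its range is refused whole. The fingers move at their own pace and stop on an object; FORCE is the grip in N (left out, the last holds). Time passes only in rows, so rows that do not move let the fingers close. It gives the time, the measured TCP pose, the force and the opening at its end, in the units of the state.
- telemetry.state(): the state, without advancing time (a new reading comes with each control period).
- viewer.grab_frame(name): name is "scene" or "top" or "wrist"; returns a dict with "color" (420x560x3 uint8, red, green, blue), "K" (3x3 intrinsics, pixels), "k1" (the pictures are not rectified: a ray, as slopes to the right and down, at radius r is drawn at 1 + k1 r^2 times it, then the intrinsics apply), "rvec" (rotation vector, rad) and "tvec" (3), from world to camera coordinates, as OpenCV has them. Camera axes: x right, y down, z forward; pixel columns grow to the right and rows downward; lengths in mm; the calibration is good to about 2 mm. A picture is of the moment at which its call begins. There is no depth.
- job_done(): hands the job in, once; it reports no verdict.
The state is a dict: "time_s": time; "qpos": joint angles; "qvel": joint speeds; "effort": joint torques, N m; "ee_pos": TCP position; "ee_rot": TCP orientation; "force": force on the tool from outside, world axes, zero at the start; "torque": the same for the moment, N m; "gripper_width": finger opening in mm.
Only numpy, scipy, OpenCV 4.12 (cv2) and the standard library are available. Lean on these libraries where they do the work, as an engineer would, in place of code of your own. Each camera call takes 0.05 s, during which the arm holds its last target. There are 200 camera calls.

## Working session

There is one attempt and no reset: what is moved stays moved. The work goes in short steps, Python scripts to look and compute and a shell command to move; the robot and the scene stay as the last step left them, time stands still between calls to the robot, and variables do not carry over. Pictures are saved under pics/ and viewed, about 8 in all and at most 12, crops included, and the job is handed in when it is done.

```bash
mkdir -p pics; cat > h.py <<'E'
import numpy as np, cv2
from workcell import telemetry, viewer, env
def grab(name,save=None):
    f=viewer.grab_frame(name)
    if save: cv2.imwrite('pics/'+save,f['color'][:,:,::-1])
    return f
def ray(f,px):
    K=np.array(f['K']);k=f['k1'];px=np.atleast_2d(px).astype(float)
    d=(px-[K[0,2],K[1,2]])/[K[0,0],K[1,1]]
    u=d.copy()
    for _ in range(20): u=d/(1+k*(u**2).sum(1,keepdims=True))
    R,_=cv2.Rodrigues(np.array(f['rvec'],float)); t=np.array(f['tvec'],float).ravel()
    return -R.T@t,(np.c_[u,np.ones(len(u))]@R)
def onz(f,px,z):
    c,d=ray(f,px); return (c+d*((z-c[2])/d[:,2])[:,None])[:,:2]
def proj(f,P):
    P=np.atleast_2d(P).astype(float);R,_=cv2.Rodrigues(np.array(f['rvec'],float))
    q=P@R.T+np.array(f['tvec'],float).ravel();u=q[:,:2]/q[:,2:]
    u=u*(1+f['k1']*(u**2).sum(1,keepdims=True));K=np.array(f['K'])
    return u*[K[0,0],K[1,1]]+[K[0,2],K[1,2]]
E
python3 - <<'E'
from h import *
a=grab('top','top0.png');b=grab('scene','scene0.png')
for f in (a,b): print(ray(f,[[280,210]]))
s=telemetry.state();print(s['time_s'],s['ee_pos'],s['ee_rot'],s['force'],s['gripper_width'])
E
```

```text
(array([ 445.19042805,  -16.18084392, 1009.85241593]), array([[ 0.07389669,  0.0174797 , -0.99725149]]))
(array([1253.43641417,   -6.86214231,  813.77097868]), array([[-0.68460433,  0.02031349, -0.72872434]]))
0.1 [222.58354489 529.74884681 232.19424727] [-1.79911894e+02 -8.82328484e-04  1.57209180e+02] [-0.09577902  0.65466429  0.33020861] 91.33427753570962
```

View pics/top0.png

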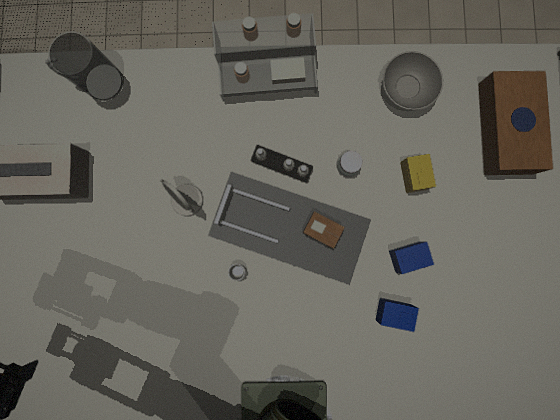

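View pics/scene0.png

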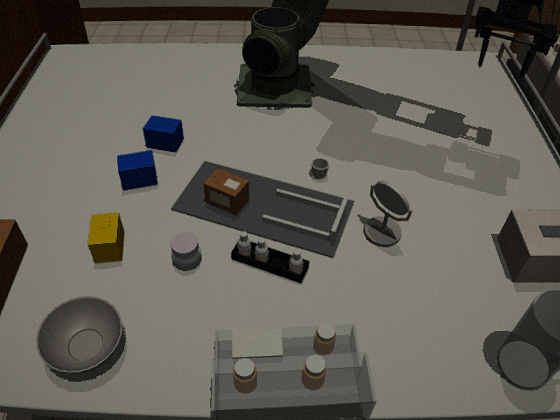

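Top view: the robot base is at the bottom. The mat runs from its apron end at (360,250) to the stop at (222,207), with strips at about (262,200) and (250,232). Things that could be taken for the carton (top-view pixels):
- **Brown carton on the mat:** (324,229)
- **Blue boxes:** (412,257) and (398,315)
- **Yellow box:** (419,173)
- **Large brown box:** (518,122)

I choose the brown one with the paper patch at (324,229), which stands on the apron. Next is a close crop and the measurement.

```bash
cat > m.py <<'E'
from h import *
def lane(f):
    im=f['color'];hsv=cv2.cvtColor(im,cv2.COLOR_RGB2HSV)
    g=np.zeros(im.shape[:2],np.uint8);g[165:290,200:380]=255
    # anything darker than the table within ROI, closed over strips
    m=((im.max(2)<112)&(g>0)).astype(np.uint8)
    m=cv2.morphologyEx(m,cv2.MORPH_CLOSE,np.ones((11,11)))
    m=cv2.morphologyEx(m,cv2.MORPH_OPEN,np.ones((9,9)))
    c=max(cv2.findContours(m,0,2)[0],key=cv2.contourArea)
    return cv2.approxPolyDP(c,6,True)[:,0]
def carton(f,box):
    x0,y0,x1,y1=box;im=f['color'];hsv=cv2.cvtColor(im,cv2.COLOR_RGB2HSV)
    m=((hsv[:,:,0]<20)&(hsv[:,:,1]>90)&(hsv[:,:,2]>60)).astype(np.uint8)
    k=np.zeros_like(m);k[y0:y1,x0:x1]=1;m*=k
    m=cv2.morphologyEx(m,cv2.MORPH_CLOSE,np.ones((5,5)))
    return max(cv2.findContours(m,0,2)[0],key=cv2.contourArea)[:,0]
E
python3 - <<'E'
from m import *
f=grab('top');im=f['color']
print(im[190,235],im[250,340],im[262,372],im[160,220],im[229,310],im[240,325])
p=lane(f);print('mat px',p.tolist());q=onz(f,p,4);print(q.round(1).tolist())
c=carton(f,(290,200,355,260));r=cv2.minAreaRect(c.astype(np.float32));print(r)
b=cv2.boxPoints(r);print(b.tolist(),onz(f,b,64).round(1).tolist())
v=cv2.resize(im[150:290,195:385],None,fx=4,fy=4,interpolation=cv2.INTER_CUBIC)
for P,col in((p,(0,255,0)),(b,(255,255,0))):
  for x,y in P: cv2.circle(v,(int((x-195+.5)*4),int((y-150+.5)*4)),4,col,1)
cv2.imwrite('pics/crop0.png',v[:,:,::-1])
E
```

```text
[130 131 134] [77 80 74] [125 120 115] [125 122 113] [94 68 50] [94 70 52]
mat px [[229, 174], [209, 213], [209, 236], [350, 282], [368, 218], [299, 189]]
[[612.6, 127.7], [515.5, 178.3], [458.4, 178.6], [339.0, -167.5], [495.7, -216.9], [571.4, -46.9]]
((323.5000305175781, 229.50001525878906), (34.435447692871094, 23.702320098876953), 26.56505012512207)
[[302.800048828125, 232.4000244140625], [313.4000244140625, 211.20001220703125], [344.20001220703125, 226.60000610351562], [333.60003662109375, 247.80001831054688]] [[462.0, -51.8], [511.0, -77.6], [473.7, -148.6], [424.9, -122.6]]
```

View pics/crop0.png

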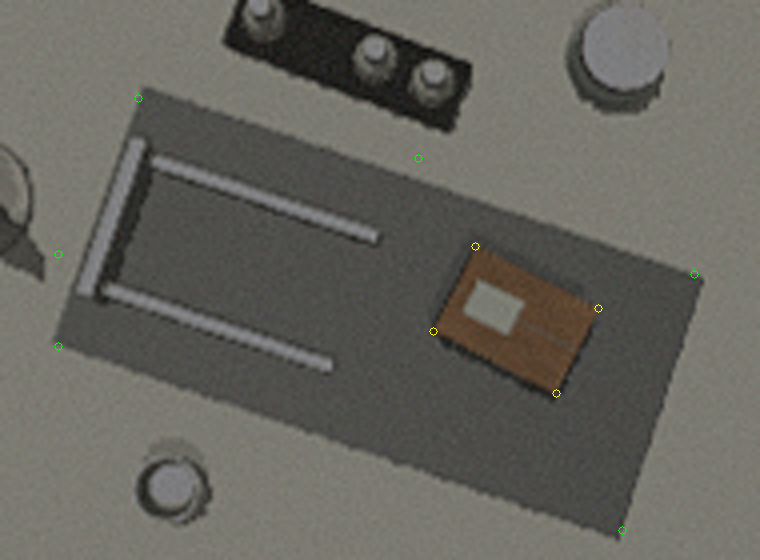

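```bash
cat >> m.py <<'E'
def fit(A,B):
    # rigid 2D fit B ~ R A + t
    a,b=A.mean(0),B.mean(0);H=(A-a).T@(B-b);th=np.arctan2(H[0,1]-H[1,0],H[0,0]+H[1,1])
    R=np.array([[np.cos(th),-np.sin(th)],[np.sin(th),np.cos(th)]]);t=b-R@a
    return th,t,R,(A@R.T+t-B)
E
python3 - <<'E'
from m import *
f=grab('top')
v=lambda p:np.array(p)/4-.5+[195,150]
B=np.r_[onz(f,v([(145,87),(703,282),(620,540),(55,345)]),4),onz(f,v([(378,237),(331,366)]),18)]
A=np.array([(170,-85),(-200,-85),(-200,85),(170,85),(0,-42),(0,42)],float)
th,t,R,e=fit(A,B);print(np.degrees(th),t,e.round(1).tolist())
np.savez('lane.npz',th=th,t=t)
c=carton(f,(290,200,355,260));r=cv2.minAreaRect(c.astype(np.float32));b=cv2.boxPoints(r)
w=onz(f,b,64);l=(w-t)@R;print('carton lane corners',l.round(1).tolist(),l.mean(0))
# scene view check: crop with projected lane features & carton top corners
s=grab('scene');im=s['color'].copy()
P=np.c_[A[:4]@R.T+t,np.full(4,4)];Q=np.c_[w,np.full(4,64)]
M=np.c_[np.array([(0,-42),(0,42),(150,-38),(150,38)])@R.T+t,[18,18,4,4]]
v=cv2.resize(im[140:290,165:365],None,fx=4,fy=4,interpolation=cv2.INTER_CUBIC)
for S,col in((P,(0,255,0)),(Q,(255,255,0)),(M,(255,0,0))):
  for x,y in proj(s,S): cv2.circle(v,(int((x-165+.5)*4),int((y-140+.5)*4)),4,col,1)
cv2.imwrite('pics/crop1.png',v[:,:,::-1])
E
```

```text
69.85841750775485 [481.18412897  -6.67366908] [[0.1, 0.4], [1.5, -1.4], [-0.5, 0.9], [0.9, 1.7], [-0.7, -0.2], [-1.3, -1.4]]
carton lane corners [[-49.0, 2.5], [-56.3, -52.4], [-135.8, -41.8], [-128.2, 12.9]] [-92.33019583 -19.70422449]
```

View pics/crop1.png

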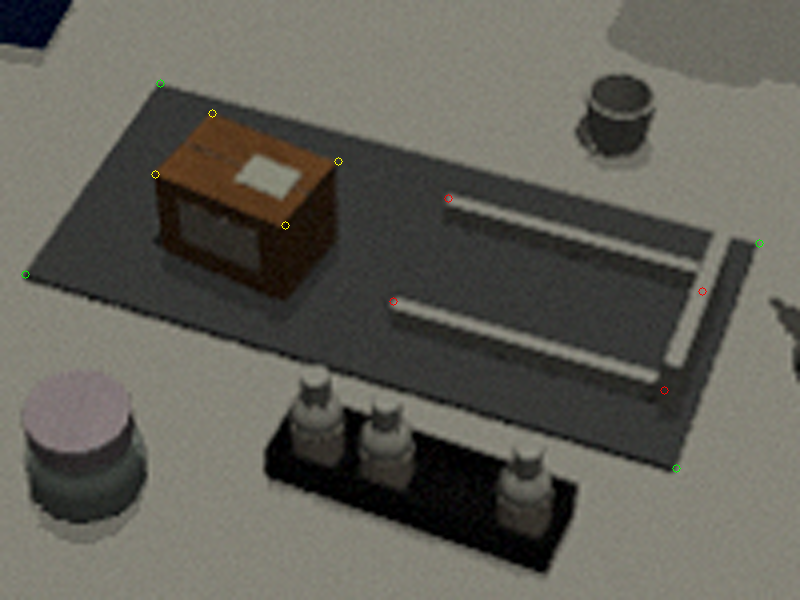

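The scene view confirms the fit to about 2 mm. The carton's top corners are at crop (212,113), (338,161), (285,225) and (155,174). The lane points also fall where they should.

- **Lane:** origin (481, -7), yaw 69.9°.
- **Carton:** lane (-92, -20), yaw about -7.5°.
- **Plan:** push its right face to the left with spread fingers to square and centre it, then push from behind.

With the tool yaw at 159.86°, tool x is lane +y and tool y is lane +x.

```bash
cat > st.py <<'E'
from m import *
L=np.load('lane.npz');th=float(L['th']);t=L['t'];R=np.array([[np.cos(th),-np.sin(th)],[np.sin(th),np.cos(th)]])
def st():
    s=telemetry.state();p=np.array(s['ee_pos']);l=(p[:2]-t)@R
    print('t',round(s['time_s'],2),'lane xy',l.round(1),'z',p[2].round(1),'rot',np.round(s['ee_rot'],2),'yaw-lane',round(s['ee_rot'][2]-np.degrees(th),2),'F lane',(np.array(s['force'])[:2]@R).round(2),round(s['force'][2],2),'w',round(s['gripper_width'],1))
if __name__=='__main__': st()
E
python3 -m jog '[[[0,0,0],-2.65,0.4],[[-4.2,-4.1,0],0,0.4],[[-4.2,-4.1,0],0,0.4],[[-4.2,-4.1,0],0,0.4],[[-4.2,-4.1,0],0,0.4],[[-4.2,-4.1,0],0,0.4],[[-4.2,-4.1,0],0,0.4],[[-4.2,-4.1,0],0,0.4],[[-4.2,-4.1,0],0,0.4],[[-4.2,-4.1,0],0,0.4]]'; python3 st.py
```

```text
time_s: 1.5
ee_pos: [458.2, 43.8, 232.6]
ee_rot: [179.8, 0.2, 160.5]
force: [1.2, 0.8, -0.1]
gripper_width: 36.2
t 1.5 lane xy [39.5 39. ] z 232.6 rot [179.84   0.24 160.46] yaw-lane 90.6 F lane [ 1.13 -0.83] -0.12 w 36.2
```

```bash
python3 -m jog '[[[-4.5,-4.4,0],0.6,0.4],[[-4.5,-4.4,0],0,0.4],[[-4.5,-4.4,0],0,0.4],[[0,0,0],0,0.4],[[0,0,5],0,0.4],[[0,0,5],0,0.4],[[0,0,0],0,0.4]]'; python3 st.py; python3 - <<'E'
from h import *
grab('wrist','w0.png')
E
```

```text
time_s: 2.38
ee_pos: [540.5, -127.7, 131.1]
ee_rot: [179.7, 0.4, 159.5]
force: [0.0, -0.2, 1.0]
gripper_width: 36.4
t 2.38 lane xy [-93.3 -97.3] z 131.1 rot [179.71   0.4  159.46] yaw-lane 89.6 F lane [-0.13 -0.1 ] 0.97 w 36.4
```

```bash
python3 -m jog '[[[0,0,4],-0.4,0.4],[[0,0,3],0,0.4],[[0,0,1.7],0,0.4],[[0,0,0],0,0.4]]'; python3 st.py; python3 - <<'E'
from h import *
f=grab('top');cv2.imwrite('pics/t1.png',cv2.resize(f['color'][150:290,195:385],None,fx=4,fy=4,interpolation=cv2.INTER_CUBIC)[:,:,::-1])
E
```

```text
time_s: 2.92
ee_pos: [551.6, -127.6, 55.7]
ee_rot: [179.5, 1.8, 160.0]
force: [0.1, -0.5, -0.0]
gripper_width: 36.4
t 2.92 lane xy [ -89.3 -107.7] z 55.7 rot [179.54   1.84 160.03] yaw-lane 90.17 F lane [-0.46 -0.24] -0.03 w 36.4
```

View pics/t1.png

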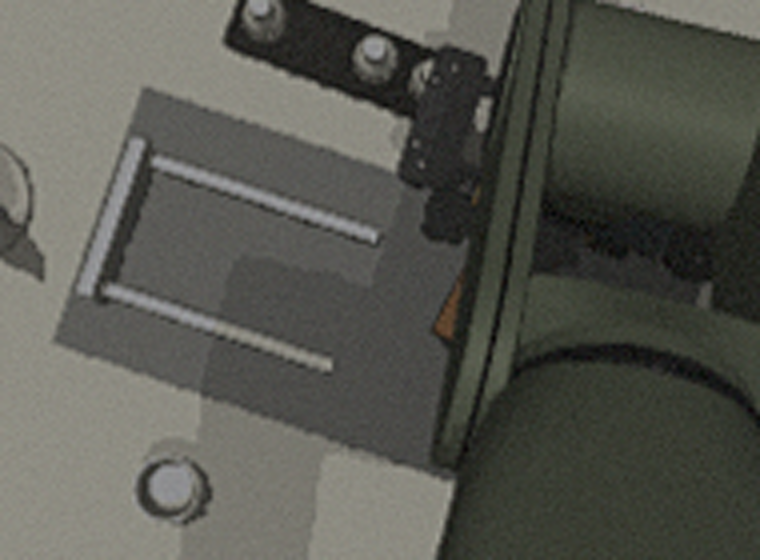

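The top view shows the arm over the apron. The carton's front-left corner is still at crop (437,330), and the fingers are clear of the nearest bottle at (425,75). I'll keep descending slowly and close the gap.

```bash
python3 -m jog '[[[0,0,0.5],0,0.4],[[0,-0.2,0.5],0,0.4],[[0,0,0.2],0,0.4],[[1,0,0],0,0.4],[[1,0,0],0,0.4],[[0.6,0,0],0,0.4],[[0.3,0,0],0,0.4],[[0,0,0],0,0.4]]'; python3 st.py
```

```text
time_s: 3.98
ee_pos: [524.6, -119.4, 46.7]
ee_rot: [179.5, 2.3, 160.0]
force: [-0.1, 0.6, 0.7]
gripper_width: 36.8
t 3.98 lane xy [-90.9 -79.6] z 46.7 rot [179.49   2.33 160.04] yaw-lane 90.19 F lane [0.58 0.27] 0.65 w 36.8
```

```bash
python3 -m jog '[[[0.4,0,0.1],0,0.4],[[0.4,0,0.1],0,0.4],[[0.4,0,0],0,0.4],[[0.3,0,0],0,0.4],[[0.3,0,0],0,0.4],[[0.3,0,0],0,0.4],[[0.3,0,0],0,0.4]]'; python3 st.py
```

```text
time_s: 4.85
ee_pos: [502.7, -111.0, 44.1]
ee_rot: [179.4, 2.5, 160.0]
force: [0.8, -0.0, 0.4]
gripper_width: 36.7
t 4.85 lane xy [-90.6 -56.1] z 44.1 rot [179.44   2.55 160.02] yaw-lane 90.16 F lane [ 0.25 -0.75] 0.4 w 36.7
```

```bash
python3 -m jog '[[[0.2,0,0],0,0.4],[[0.2,0,0],0,0.4],[[0.2,0,0],0,0.4],[[0.2,0,0],0,0.4],[[0.2,0,0],0,0.4],[[0.15,0,0],0,0.4]]'; python3 st.py;  python3 -m jog '[[[-0.4,0,0],0,0.4],[[-1,0,0],0,0.4],[[-1,0,0],0,0.4],[[-1.5,0,0],0,0.4],[[-1.5,0,-1],0,0.4],[[0,0,-4],0,0.4],[[0,0,-4],0,0.4],[[0,-1,-4],0,0.25],[[0,0,0],0,0.25]]'; python3 st.py
```

```text
time_s: 5.6
ee_pos: [492.2, -107.4, 44.1]
ee_rot: [179.5, 2.7, 160.0]
force: [1.2, -1.0, -0.0]
gripper_width: 36.5
t 5.6 lane xy [-90.8 -45. ] z 44.1 rot [179.45   2.71 160.04] yaw-lane 90.18 F lane [-0.53 -1.51] -0.01 w 36.5
time_s: 6.72
ee_pos: [539.8, -137.1, 179.0]
ee_rot: [179.5, 2.5, 160.0]
force: [0.2, 0.6, -0.0]
gripper_width: 23.5
t 6.72 lane xy [-102.3  -99.9] z 179.0 rot [179.48   2.51 160.03] yaw-lane 90.17 F lane [ 0.63 -0.03] -0.0 w 23.5
```

```bash
python3 -m jog '[[[3.3,-3.2,0],0,0.25],[[3.3,-3.2,0],0,0.25],[[3.3,-3.2,0],0,0.25],[[0,0,0],0,0.25]]'; python3 st.py; python3 -m jog '[[[0,0,0],10,0.25],[[0,0,0],10,0.25],[[0,0,0],10,0.25],[[0,0,0],10,0.25],[[0,0,0],10,0.25],[[0,0,0],10,0.25],[[0,0,0],10,0.25],[[0,0,0],10,0.25],[[0,0,0],10,0.25],[[0,0,0],0,0.25]]'; python3 st.py; python3 - <<'E'
from h import *
f=grab('scene');g=grab('top')
r=lambda im:cv2.resize(im,None,fx=3,fy=3,interpolation=cv2.INTER_CUBIC)
v=np.hstack([r(f['color'][140:290,165:295]),r(g['color'][150:300,255:385])])
cv2.imwrite('pics/s2.png',v[:,:,::-1])
E
```

```text
time_s: 7.22
ee_pos: [412.1, -194.9, 170.5]
ee_rot: [179.4, 2.3, 160.1]
force: [0.4, 0.0, 0.1]
gripper_width: 22.8
t 7.22 lane xy [-200.5    0. ] z 170.5 rot [179.45   2.29 160.11] yaw-lane 90.25 F lane [ 0.18 -0.4 ] 0.11 w 22.8
time_s: 8.48
ee_pos: [422.8, -193.3, 164.3]
ee_rot: [178.0, -0.9, 67.4]
force: [-0.2, 0.3, 0.7]
gripper_width: 22.7
t 8.47 lane xy [-195.3   -9.5] z 164.3 rot [178.05  -0.92  67.4 ] yaw-lane -2.46 F lane [0.25 0.29] 0.73 w 22.7
```

View pics/s2.png

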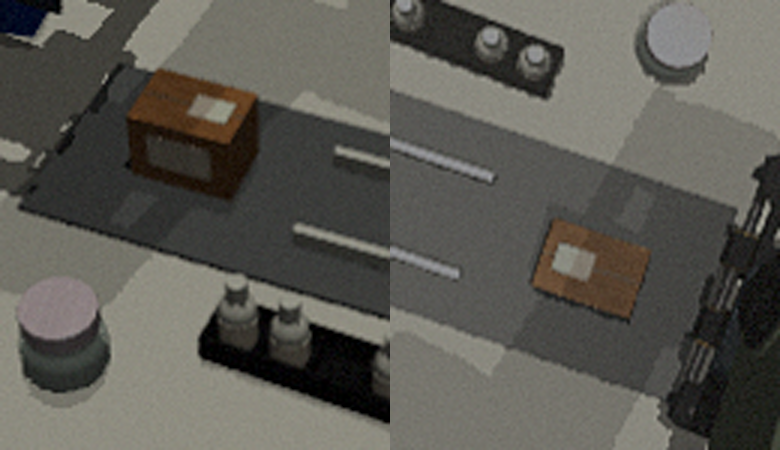

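The carton is fully visible in the top view (right half, about (590,268)) and looks square to the strips. I'll measure it there.

```bash
cat > car.py <<'E'
from st import *
def car(f,box):
    c=carton(f,box);r=cv2.minAreaRect(c.astype(np.float32));b=cv2.boxPoints(r)
    l=(onz(f,b,64)-t)@R;c0=l.mean(0);e=l-c0
    d=[l[(i+1)%4]-l[i] for i in range(4)];d=max(d,key=lambda v:abs(v[0]));d=d*np.sign(d[0])
    print('carton lane',c0.round(1),'yaw',np.degrees(np.arctan2(d[1],d[0])).round(2),'corners',l.round(1).tolist())
if __name__=='__main__':
    import sys; car(grab('top'),tuple(map(int,sys.argv[1:5])))
E
python3 car.py 290 205 350 265
```

```text
carton lane [-95.    2.4] yaw 0.6 corners [[-55.9, 30.8], [-55.5, -25.2], [-134.3, -26.0], [-134.4, 29.9]]
```

```bash
python3 -m jog '[[[0,-1.1,1],-2.4,0.25],[[0,0,2],0,0.25],[[0,0,2],0,0.25],[[0,0,2],0,0.25],[[0,0,1.5],0,0.25],[[0,0,1],0,0.25],[[0,0,0],0,0.25]]'; python3 st.py
```

```text
time_s: 9.5
ee_pos: [417.8, -189.3, 66.9]
ee_rot: [177.8, -0.8, 70.6]
force: [-0.7, -0.3, -0.0]
gripper_width: 22.6
t 9.5 lane xy [-193.3   -3.4] z 66.9 rot [177.83  -0.79  70.56] yaw-lane 0.7 F lane [-0.57  0.54] -0.05 w 22.6
```

```bash
python3 -m jog '[[[0,-0.3,1],0.7,0.25],[[0,-0.2,0.9],0,0.25],[[0,0,0.4],0,0.25],[[0.8,0,0],0,0.25],[[0.8,0,0],0,0.25],[[0.6,0,0],0,0.25],[[0,0,0],0,0.25]]'; python3 st.py
```

```text
time_s: 10.38
ee_pos: [423.1, -165.6, 43.9]
ee_rot: [177.6, -0.8, 69.9]
force: [0.0, 0.5, -0.7]
gripper_width: 22.3
t 10.38 lane xy [-169.2   -0.2] z 43.9 rot [177.64  -0.81  69.88] yaw-lane 0.02 F lane [0.47 0.13] -0.7 w 22.3
```

```bash
python3 -m jog '[[[0.4,-0.1,0],0,0.25],[[0.4,-0.1,0],0,0.25],[[0.4,0,0],0,0.25],[[0.3,0,0],0,0.25],[[0.3,0,0],0,0.25],[[0.3,0,0],0,0.25],[[0.3,0,0],0,0.25],[[0.3,0,0],0,0.25],[[0.3,0,0],0,0.25],[[0.3,0,0],0,0.25]]'; python3 st.py; python3 -m jog '[[[0.3,0,0],0,0.25],[[0.3,0,0],0,0.25],[[0.3,0,0],0,0.25],[[0.3,0,0],0,0.25],[[0.3,0,0],0,0.25],[[0.3,0,0],0,0.25],[[0.3,0,0],0,0.25],[[0.3,0,0],0,0.25]]'; python3 st.py
```

```text
time_s: 11.62
ee_pos: [433.1, -132.2, 44.4]
ee_rot: [177.6, -0.8, 69.9]
force: [-0.5, -1.0, -0.9]
gripper_width: 22.9
t 11.62 lane xy [-134.4    2. ] z 44.4 rot [177.63  -0.78  69.87] yaw-lane 0.01 F lane [-1.14  0.07] -0.95 w 22.9
time_s: 12.62
ee_pos: [441.9, -108.0, 44.7]
ee_rot: [177.6, -0.8, 69.9]
force: [-0.7, -0.8, -0.7]
gripper_width: 23.2
t 12.62 lane xy [-108.7    2. ] z 44.7 rot [177.64  -0.78  69.87] yaw-lane 0.01 F lane [-0.95  0.35] -0.75 w 23.2
```

```bash
python3 - <<'E'
from h import *
f=grab('scene');g=grab('top')
r=lambda im:cv2.resize(im,None,fx=3,fy=3,interpolation=cv2.INTER_CUBIC)
v=np.hstack([r(f['color'][140:290,195:325]),r(g['color'][150:300,220:350])])
cv2.imwrite('pics/s3.png',v[:,:,::-1])
E
```

```text
(no output)
```

View pics/s3.png

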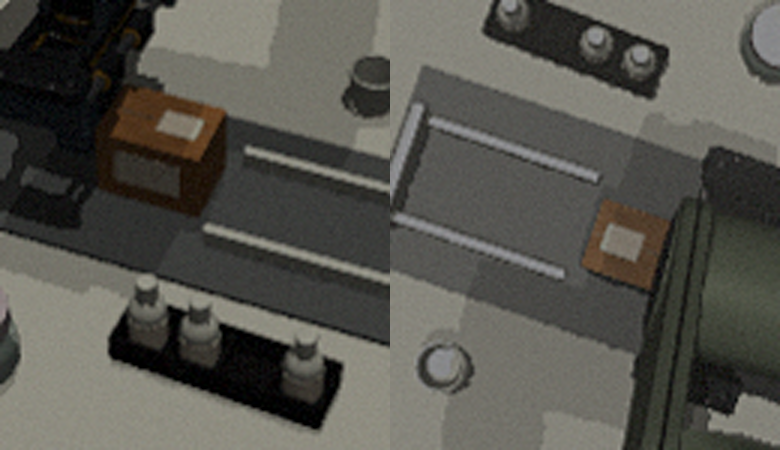

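The carton (right panel, front top corners about (605,202) and (585,270)) sits just before the mouth, between the strip ends (598,178) and (562,273). I'll measure its front and sides.

```bash
cat > fr.py <<'E'
from st import *
import sys
def fr(box):
    f=grab('top');c=carton(f,box);l=(onz(f,c,64)-t)@R
    fx=l[:,0].max();out=[]
    for s in(1,-1):
        k=l[(s*(l[:,1]-np.median([l[:,1].min(),l[:,1].max()]))>20)&(l[:,0]<fx-6)&(l[:,0]>fx-40)]
        q=np.polyfit(k[:,0],k[:,1],1);out.append((np.polyval(q,fx-20),np.degrees(q[0])))
    k=l[(l[:,0]>fx-5)];q=np.polyfit(k[:,1],k[:,0],1)
    print('front x',fx.round(1),np.median(k[:,0]).round(1),'sides y,yaw',np.round(out,1).tolist(),'front yaw',-np.degrees(q[0]).round(1))
fr(tuple(map(int,sys.argv[1:5])))
E
python3 fr.py 275 205 325 255
```

```text
front x -10.2 -11.6 sides y,yaw [[29.4, 0.7], [-23.3, 0.8]] front yaw -0.2
```

```bash
python3 -m jog '[[[0.3,0.02,0],0.1,0.25],[[0.3,0.02,0],0.1,0.25],[[0.3,0.02,0],0.1,0.25],[[0.3,0.02,0],0.1,0.25],[[0.3,0.02,0],0.1,0.25],[[0.3,0.02,0],0,0.25],[[0.3,0.02,0],0,0.25],[[0.3,0.02,0],0,0.25],[[0.3,0.02,0],0,0.25],[[0.3,0.02,0],0,0.25]]'; python3 st.py; python3 fr.py 260 195 318 255
```

```text
time_s: 14.02
ee_pos: [454.9, -78.9, 45.2]
ee_rot: [177.7, -0.8, 69.3]
force: [-0.1, -0.0, -1.0]
gripper_width: 22.6
t 14.03 lane xy [-76.9  -0.2] z 45.2 rot [177.66  -0.8   69.33] yaw-lane -0.52 F lane [-0.06  0.07] -1.03 w 22.6
front x 21.7 20.2 sides y,yaw [[26.5, -1.8], [-26.1, -4.2]] front yaw -0.3
```

```bash
python3 -m jog '[[[0.3,0,0],-0.1,0.25],[[0.3,0,0],-0.1,0.25],[[0.3,0,0],-0.1,0.25],[[0.3,0,0],0,0.25],[[0.3,0,0],0,0.25],[[0.3,0,0],0,0.25],[[0.3,0,0],0,0.25],[[0.3,0,0],0,0.25],[[0.3,0,0],0,0.25],[[0.3,0,0],0,0.25]]'; python3 st.py; python3 - <<'E'
from h import *
f=grab('scene');g=grab('top')
r=lambda im:cv2.resize(im,None,fx=3,fy=3,interpolation=cv2.INTER_CUBIC)
v=np.hstack([r(f['color'][140:290,225:355]),r(g['color'][150:300,200:330])])
cv2.imwrite('pics/s4.png',v[:,:,::-1])
E
python3 fr.py 245 190 310 255
```

```text
time_s: 15.32
ee_pos: [466.1, -48.7, 45.6]
ee_rot: [177.7, -0.8, 69.7]
force: [-0.1, -0.7, -0.3]
gripper_width: 22.5
t 15.32 lane xy [-44.6  -0.3] z 45.6 rot [177.66  -0.79  69.65] yaw-lane -0.21 F lane [-0.67 -0.14] -0.33 w 22.5
front x 54.1 52.6 sides y,yaw [[25.6, 9.3], [-24.9, -9.9]] front yaw -0.6
```

View pics/s4.png

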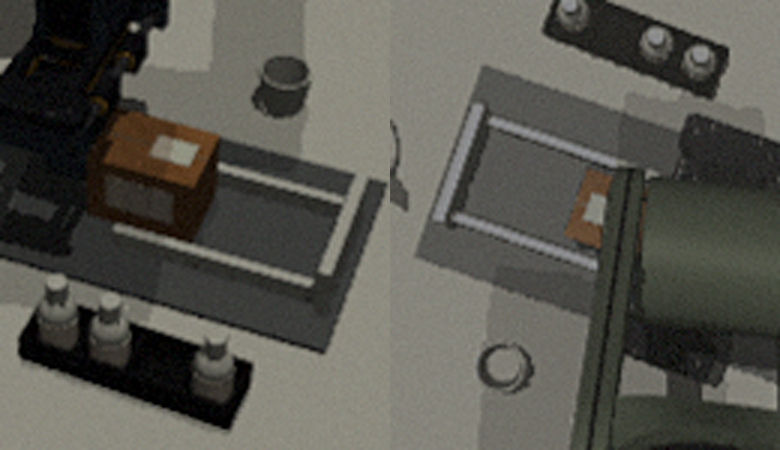

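The carton is inside the lane and centred. In the right panel its front corners are about (590,170) and (568,235), with the strips clear on both sides. Its front is at x of about 53 mm, so I continue straight.

```bash
python3 -m jog '[[[0.3,0,0],-0.1,0.25],[[0.3,0,0],-0.1,0.25],[[0.3,0,0],0,0.25],[[0.3,0,0],0,0.25],[[0.3,0,0],0,0.25],[[0.3,0,0],0,0.25],[[0.3,0,0],0,0.25],[[0.3,0,0],0,0.25],[[0.3,0,0],0,0.25],[[0.3,0,0],0,0.25]]'; python3 st.py; python3 -m jog '[[[0.3,0,0],0,0.25],[[0.3,0,0],0,0.25],[[0.3,0,0],0,0.25],[[0.3,0,0],0,0.25],[[0.3,0,0],0,0.25],[[0.3,0,0],0,0.25],[[0.3,0,0],0,0.25],[[0.3,0,0],0,0.25],[[0.3,0,0],0,0.25],[[0.3,0,0],0,0.25]]'; python3 st.py; python3 - <<'E'
from h import *
f=grab('scene')
cv2.imwrite('pics/s5.png',cv2.resize(f['color'][140:270,235:375],None,fx=4,fy=4,interpolation=cv2.INTER_CUBIC)[:,:,::-1])
E
```

```text
time_s: 16.73
ee_pos: [477.0, -18.8, 46.0]
ee_rot: [177.7, -0.8, 69.9]
force: [0.2, -0.2, -0.1]
gripper_width: 22.8
t 16.73 lane xy [-12.8  -0.3] z 46.0 rot [177.67  -0.78  69.86] yaw-lane 0.0 F lane [-0.11 -0.25] -0.09 w 22.8
time_s: 17.98
ee_pos: [488.0, 11.4, 46.4]
ee_rot: [177.7, -0.8, 69.9]
force: [-0.9, -0.5, -0.3]
gripper_width: 22.9
t 17.98 lane xy [19.3 -0.2] z 46.4 rot [177.67  -0.77  69.86] yaw-lane 0.0 F lane [-0.74  0.65] -0.28 w 22.9
```

View pics/s5.png

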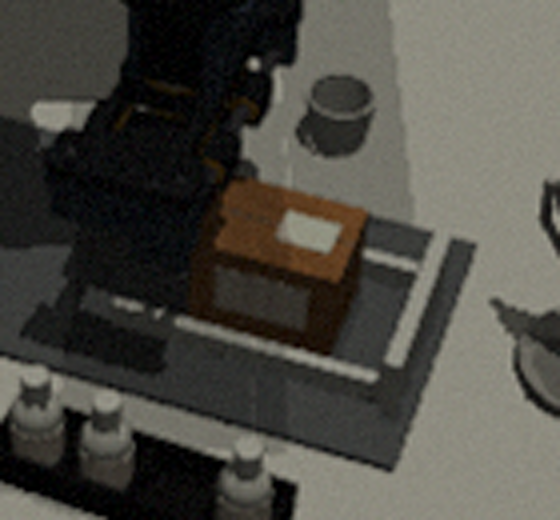

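The carton is straight, with its front about 33 mm from the stop and dark mat visible beside both strips at crop (330,345) and (390,260). Next I push almost home, then take small steps watching the force.

```bash
python3 -m jog '[[[0.3,0,0],0,0.25],[[0.3,0,0],0,0.25],[[0.3,0,0],0,0.25],[[0.3,0,0],0,0.25],[[0.3,0,0],0,0.25],[[0.3,0,0],0,0.25],[[0.3,0,0],0,0.25],[[0.3,0,0],0,0.25],[[0.3,0,0],0,0.25]]'; python3 st.py; python3 -m jog '[[[0.1,0,0],0,0.25],[[0.1,0,0],0,0.25]]'; python3 st.py
```

```text
time_s: 19.15
ee_pos: [498.1, 38.7, 46.8]
ee_rot: [177.7, -0.8, 69.9]
force: [-0.7, -0.7, 0.4]
gripper_width: 23.1
t 19.15 lane xy [48.4 -0.2] z 46.8 rot [177.68  -0.79  69.85] yaw-lane -0.0 F lane [-0.91  0.46] 0.4 w 23.1
time_s: 19.4
ee_pos: [498.8, 40.8, 46.8]
ee_rot: [177.7, -0.8, 69.9]
force: [0.5, -1.1, -0.1]
gripper_width: 22.7
t 19.4 lane xy [50.6 -0.2] z 46.8 rot [177.68  -0.78  69.87] yaw-lane 0.01 F lane [-0.91 -0.85] -0.05 w 22.7
```

```bash
python3 -m jog '[[[0.08,0,0],0,0.25]]'; python3 st.py; python3 -m jog '[[[0.08,0,0],0,0.25]]'; python3 st.py;python3 -m jog '[[[0.06,0,0],0,0.25]]'; python3 st.py
```

```text
time_s: 19.52
ee_pos: [499.1, 41.6, 46.8]
ee_rot: [177.7, -0.8, 69.9]
force: [-0.0, -0.1, -1.1]
gripper_width: 23.0
t 19.52 lane xy [51.5 -0.2] z 46.8 rot [177.68  -0.78  69.87] yaw-lane 0.01 F lane [-0.05  0.  ] -1.09 w 23.0
time_s: 19.65
ee_pos: [499.2, 41.8, 46.8]
ee_rot: [177.7, -0.7, 69.9]
force: [-0.4, -4.4, 1.3]
gripper_width: 22.8
t 19.65 lane xy [51.7 -0.2] z 46.8 rot [177.68  -0.71  69.9 ] yaw-lane 0.04 F lane [-4.27 -1.13] 1.34 w 22.8
time_s: 19.77
ee_pos: [499.3, 41.8, 46.8]
ee_rot: [177.7, -0.7, 69.9]
force: [-1.7, -5.6, 0.5]
gripper_width: 22.7
t 19.77 lane xy [51.8 -0.3] z 46.8 rot [177.68  -0.66  69.93] yaw-lane 0.07 F lane [-5.86 -0.36] 0.54 w 22.7
```

The force has risen to 6 N, so the carton is home against the stop. Now I back straight off, then up and away so I can look.

```bash
python3 -m jog '[[[-0.3,0,0],0,0.25],[[-0.6,0,0],0,0.25],[[-1,0,0],0,0.25],[[-1,0,-0.5],0,0.25],[[-1,0,-3],0,0.25],[[-1,0,-4],0,0.25],[[-4,0,-4],0,0.25],[[-5,0,0],0,0.25],[[-5,0,0],0,0.25],[[-5,0,0],0,0.25]]'; python3 -m jog '[[[-5,0,0],0,0.25],[[-3,0,0],0,0.25],[[0,0,0],0,0.25],[[0,0,0],0,0.25]]'; python3 st.py; python3 car.py 210 180 290 250; python3 - <<'E'
from h import *
f=grab('scene');g=grab('top')
r=lambda im:cv2.resize(im,None,fx=3,fy=3,interpolation=cv2.INTER_CUBIC)
v=np.hstack([r(f['color'][140:290,235:365]),r(g['color'][150:300,190:320])])
cv2.imwrite('pics/s6.png',v[:,:,::-1])
E
```

```text
time_s: 21.02
ee_pos: [410.1, -189.7, 165.2]
ee_rot: [177.3, -0.8, 70.1]
force: [1.0, 0.4, -0.6]
gripper_width: 22.7
time_s: 21.52
ee_pos: [379.0, -270.1, 165.5]
ee_rot: [177.1, -0.8, 69.7]
force: [-0.4, 0.3, 0.4]
gripper_width: 22.6
t 21.52 lane xy [-282.5    5.2] z 165.5 rot [177.14  -0.76  69.67] yaw-lane -0.19 F lane [0.11 0.44] 0.35 w 22.6
carton lane [109.3   0.4] yaw -0.06 corners [[148.4, 28.5], [149.0, -27.6], [70.1, -27.5], [69.8, 28.4]]
```

View pics/s6.png

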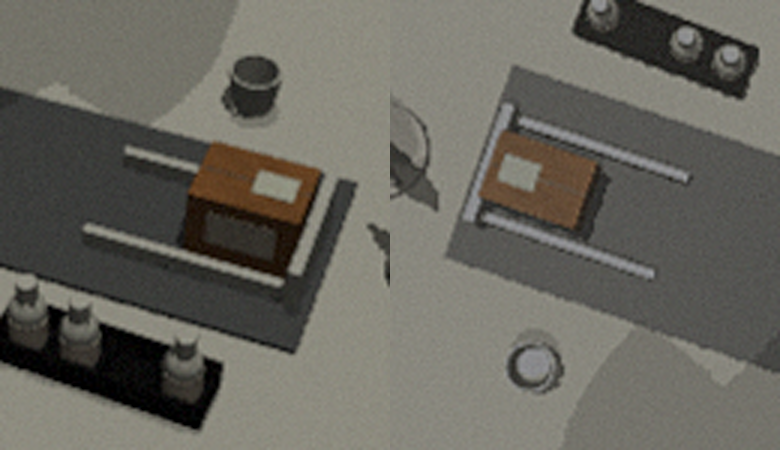

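The carton stands flat against the stop, at about (540,180) in the right panel. It measures lane (109.3, 0.4) with yaw -0.1°. The bottles and cup are where they stood, and the hand is clear.

```bash
python3 -c "from workcell import job_done; print(job_done())"
```

```text
the job is handed in; nothing more can be done
None
```

The carton is home against the end stop, and I handed the job in at about 22 s on the robot clock, well inside the 58 s limit.

I squared and centred the carton with a side push of the spread fingers. I then pushed it down the lane from behind with two fingers and steered it about 2 mm back to the centreline. I stopped when the force reached 6 N at the end stop, then backed off, up and away.

- **Carton:** the last top-camera measurement put it at lane x 109.3 mm, y 0.4 mm and yaw -0.1°. The last picture shows it standing flat.
- **Hand:** clear of everything, with the wrist force at noise level.
- **Bystanders:** the bottles and cup looked unmoved in the last picture. I did not measure them, and the jar and most of the mirror lay outside that crop.
- **Strips:** I saw no contact in the pictures or the forces. Force noise of about 1 N means a 0.2 N touch could not be read directly.
- **Disagreements:** the side-edge yaw fits inside the lane gave up to ±10° because the arm hid part of the carton. I relied on the front-edge fit instead, which read within 1°. The tool also picked up about 2.5° of tilt from the moves.

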